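Rock a tight heating block free of its heater

TASK

Take the upright splash guard out of the block heater and stand it on edge, fully down, in one of the two empty slots of the plate rack. Then grip the metal block that sits tight in the heater's well by its top bar, rock it side to side (towards the guard's groove and away from it) a few times until it walks free, and finish while holding it level and still, just clear of the well: straight above it, its underside a couple of centimetres over the heater's top. Leave the plate already in the rack, the jar and the carton where they are.

Things in the scene. Friction and masses are not known exactly. Their poses are not given: they have to be found in the camera images.
- heater: (All sizes in mm.) Block heater, a white box fixed to the bench, 170 (x) x 200 (y, from -110 to +90) x 80 high, flat top with a well and a groove; panel with knob on its -x side (only drawn). Origin on the bench under the centre of the well, axes level, z up. It may stand left or right of the rack.
- well (a point): Centre of the floor of the heater's well, 48 above the bench. The well is 46 (x) x 67 (y), 32 deep, open at the top. Axes as the heater's.
- groove (a point): Middle of the floor of the guard's groove, at heater y = +58, 56 above the bench. The groove runs along the heater's x through the whole top, 11 wide, 24 deep.
- noses (a point): Point midway between two steel spring noses, one at each y side of the well, 14 above its floor. Each presses on the block's y face with about 20 N (2.5 N/mm, gives 3.5). They let go when the block's underside is more than about 16 above the well's floor.
- block: Aluminium block, about 0.3 kg, 44 (x) x 60 (y) x 40 high plus a grip bar. Origin at the centre of its underside; axes as the heater's. Starts on the well's floor, 8 standing out, with 1 of room each x side and 3.5 each y side. Pulling straight needs some 25 to 40 N; tipping one y end up 6 to 9 while the other end stays, then the other, walks it up with under 15 N.
- bar (a point): On the block's grip bar, 58 above the underside. The bar is 36 long (x), 14 thick (y), from 40 to 75 above the block's underside. Grip it across y. Two or more tips each way, each about 0.1 to 0.15 rad (the walls stop it beyond) and made while the block's underside is less than 20 above the well's floor, are a proper rocking.
- guard: Splash guard, a plain grey plastic plate 100 long (x), 8 thick (y), 100 high (z), 0.1 kg, standing on edge in the heater's groove beside the block, its lowest 24 inside the groove. Origin at the middle of its lower edge.
- rack: White plastic plate rack fixed to the bench: base 110 (x) x 136 (y) x 10 high, with three slots along x, 11 wide and 45 apart in y, each between two upright fins 5 thick, 90 long, rising 27.5 above the base (rounded tops). Origin under the centre of its base.
- slot0 (a point): Middle of the floor (10 above the bench) of the rack's slot at its -y end; empty. Axes as the rack's.
- slot1 (a point): Middle of the floor of the rack's middle slot; empty.
- slot2 (a point): Middle of the floor of the rack's slot at its +y end; taken by the spare plate.
- spare_plate: Bystander: grey plastic plate 100 x 8 x 55 high standing in slot2. Origin at the middle of its lower edge.
- jar: Bystander: lidded jar, 56 across, 85 high, loose on the bench beyond the work. Origin under its centre.
- vial_carton: Bystander: cardboard carton 50 x 90 x 45 high, loose on the bench beyond the work. Origin under its centre.
Things that resemble listed ones, but are neither listed nor needed, are in the scene too. Leave any pink or turquoise look-alike of the guard alone.

How it is judged:
By the outcome, as a careful person would: the job done as asked, in the order asked, and still so for the second after the job is handed in, while the arm keeps its last pose, push and grip.
It also fails if it takes over 72 s, if anything falls off the work surface, if the arm or the gripper's body presses on something with over 40 N, if the wrist force passes 120 N, or if a joint passes its speed limit or range.

ROBOT

A 7-joint arm with a two-finger parallel gripper is mounted at the origin on the work surface. World frame = base frame: x ahead of the robot, y to its left, z up, the work surface at z = 0. Lengths are in m, angles in rad, forces in N, time in s.
With the tool pointing down it reaches from about 0.35 to 0.9 m from the base axis. Payload 7.2 kg.
Tool frame: the origin (TCP) lies at the very end of the fingers, on their centre line; the grasp point (between the pads) lies 19 mm behind it; z points along the fingers, y is the line along which they close (so a half turn about z gives the same grasp; the last joint's range is limited). The gripper opens to 85 mm and grips with 20 to 120 N. Pads are 22 mm wide; open, the fingers measure 114 mm over their backs; the gripper's body (76 mm by 85 mm) begins 54 mm behind the grasp point. The pads swing forward as they close: fully open they stand 13 mm farther back than shut.
Start: joints at [-1.208, 0.411, -0.013, 1.596, 0.006, 1.134, -0.082], TCP at [0.261, 0.568, 0.231] pointing down, gripper open.
Joint ranges: [-2.95, 2.95], [-0.29, 1.99], [-1.47, 1.44], [0.14, 2.54], [-1.03, 4.17], [0.13, 1.85], [-2.86, 2.86]. Speed limits (rad/s): [2.39, 2.39, 3.01, 3.01, 3.14, 3.14, 3.14].

INTERFACE

Orientations are given as a rotation vector (axis times angle).
In Python, from rig import ctrl, optics gives the robot as it stands. The module is installed in compiled form; this text tells all that it offers.
- The arm moves only by the tool move_arm, never from a script. Its argument "commands" is a list that holds one entry, the list of rows, each a list of 5 numbers: the opening, from 0 (shut) to 1 (fully open), then the shift along the world's x, y, z in m, then the turn about the world's z in degrees. In form: [[[grip, x, y, z, roll], ...]]. A call has 1 to 20 rows; each row shifts and turns the commanded pose from where the row before left it; what a row does not reach is not made up. A row lasts 1/10 s, in which the tool goes at most 50 mm and 8.59 degrees, less where a joint would pass 70% of its speed; a pose out of reach is approached as far as the arm can. A call is refused whole if a number of a shift passes 0.05 or a number of a turn 8.59, either way. A call with a gripper value outside its range is refused whole. The fingers move at their own pace and stop on an object; "newtons" is the grip in N (left out, the last holds). Time passes only in rows, so rows that do not move let the fingers close. It gives the time, the measured TCP pose, the force, the opening and the grip force at its end, in the units of the state.
- ctrl.get_state(): the state, without advancing time (a new reading comes with each control period).
- optics.get_image(name): name is "side" or "top"; returns a dict with "image" (400x640x3 uint8, blue, green, red), "K" (3x3 intrinsics, pixels), "k1" (the pictures are not rectified: a ray, as slopes to the right and down, at radius r is drawn at 1 + k1 r^2 times it, then the intrinsics apply), "eye" and "attitude" of the camera in the world. Camera axes: x right, y down, z forward; pixel columns grow to the right and rows downward; lengths in m; the calibration is good to about 2 mm. A picture is of the moment at which its call begins. There is no depth.
- ctrl.sign_off(): hands the job in; it is judged then, once.
The state is a dict: "t": time; "joints": joint angles; "dq": joint speeds; "joint_efforts": joint torques, N m; "ee_pos": TCP position; "tool_rot": TCP orientation; "contact_force": force on the tool from outside, world axes, zero at the start; "moment": the same for the moment, N m; "finger_gap": finger opening in m; "gripper_force": force on a finger pad.
Only numpy, scipy, OpenCV 4.12 (cv2) and the standard library are available. Lean on these libraries where they do the work, as an engineer would, in place of code of your own. Each camera call takes 0.05 s, during which the arm holds its last target. There are 200 camera calls.

## Working session

There is one attempt and no reset: what is moved stays moved. The work goes in short steps, Python scripts to look and compute and a tool call to move; the robot and the scene stay as the last step left them, time stands still between calls to the robot, and variables do not carry over. Pictures are saved under pics/ and viewed, at most 13 in all, crops included, and the job is handed in when it is done.

Besides the shell and the picture viewer there is one more tool, called after "Emit:" in YAML: its name, and indented under it one key for each argument. move_arm: Moves the arm, as the interface text tells. Its arguments: {"type":"object","properties":{"commands":{"type":"array","items":{"type":"array","items":{"type":"array","items":{"type":"number"}}}},"newtons":{"type":"number"}},"required":["commands"]}

```bash
mkdir -p pics; python3 - <<'E'
from rig import ctrl, optics
import cv2
s=ctrl.get_state(); print(s)
for n in("side","top"):
    d=optics.get_image(n); cv2.imwrite(f"pics/{n}0.png",d["image"]); print(n,d["K"],d["k1"],d["eye"],d["attitude"])
E
```

```text
{'t': 0.0, 'joints': array([-1.20820571,  0.41189347, -0.01272761,  1.59706689,  0.00559127,
        1.13429045, -0.08219768]), 'dq': array([-2.07014579e-03,  1.50081570e-04, -1.18779354e-03, -4.67541746e-04,
        1.87466488e-04, -8.11501051e-05, -9.63532795e-05]), 'joint_efforts': array([-9.30137394e-04, -6.00624061e+01,  6.82287924e-01, -2.99418086e+01,
        1.39058699e-02,  1.08445832e-02,  2.02688409e-05]), 'ee_pos': array([0.26080989, 0.56742554, 0.23044764]), 'tool_rot': array([-6.71353101e-01, -3.06876673e+00,  2.51893263e-03]), 'contact_force': array([ 1.40150299, -0.2182122 ,  0.05809597]), 'moment': array([-0.02896164,  0.02212235,  0.03275855]), 'gripper_force': 0.0, 'finger_gap': 0.08530491282891856}
side [[384.72247838   0.         323.07943688]
 [  0.         384.72247838 203.26700721]
 [  0.           0.           1.        ]] 0.031768555369769 [ 0.50967508 -0.50470472  0.75714121] [-2.42442536  0.14341449 -0.05654748]
top [[496.67595808   0.         319.88298557]
 [  0.         496.67595808 193.59596925]
 [  0.           0.           1.        ]] -0.15659846230955515 [0.46272118 0.02150597 1.39373912] [-2.14699082  2.18217766 -0.05991846]
```

View pics/side0.png

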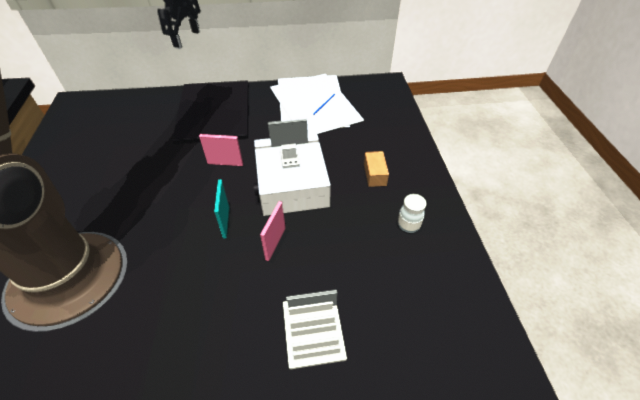

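View pics/top0.png

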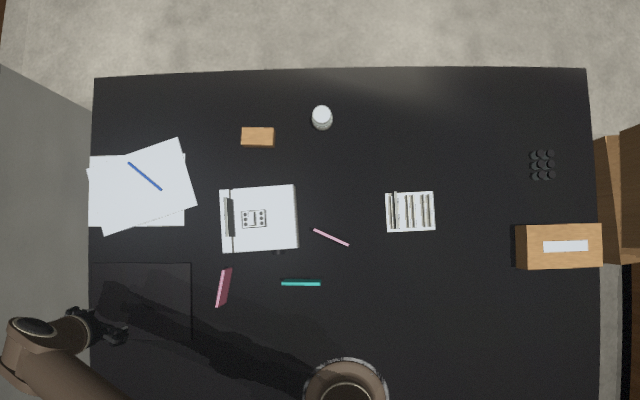

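```bash
cat > h.py <<'E'
import cv2, numpy as np
from rig import ctrl, optics
from scipy.spatial.transform import Rotation as R
def cam(n):
    d=optics.get_image(n); d["K"]=np.array(d["K"]); d["R"]=R.from_rotvec(d["attitude"]).as_matrix(); d["eye"]=np.array(d["eye"]); return d
def proj(d,P):
    c=(np.atleast_2d(P)-d["eye"])@d["R"]; u=c[:,:2]/c[:,2:]
    u=u*(1+d["k1"]*(u**2).sum(1,keepdims=True)); return u*d["K"][0,0]+d["K"][:2,2]
def unproj(d,uv,z):   # point on plane of height z
    q=(np.atleast_2d(uv)-d["K"][:2,2])/d["K"][0,0]; u=q.copy()
    for _ in range(20): u=q/(1+d["k1"]*(u**2).sum(1,keepdims=True))
    r=np.c_[u,np.ones(len(u))]@d["R"].T
    return d["eye"]+r*((z-d["eye"][2])/r[:,2:])
def crop(d,c0,r0,w,h,s):
    return cv2.resize(d["image"][r0:r0+h,c0:c0+w],None,fx=s,fy=s,interpolation=cv2.INTER_CUBIC)
E
python3 - <<'E'
from h import *
t=cam("top"); s=cam("side")
a=np.vstack([np.hstack([crop(t,212,178,100,80,4),crop(t,365,178,100,80,4)]),np.hstack([crop(s,245,110,100,75,4),crop(s,270,283,100,75,4)])])
cv2.imwrite("pics/c1.png",a)
E
```

```text
(no output)
```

View pics/c1.png

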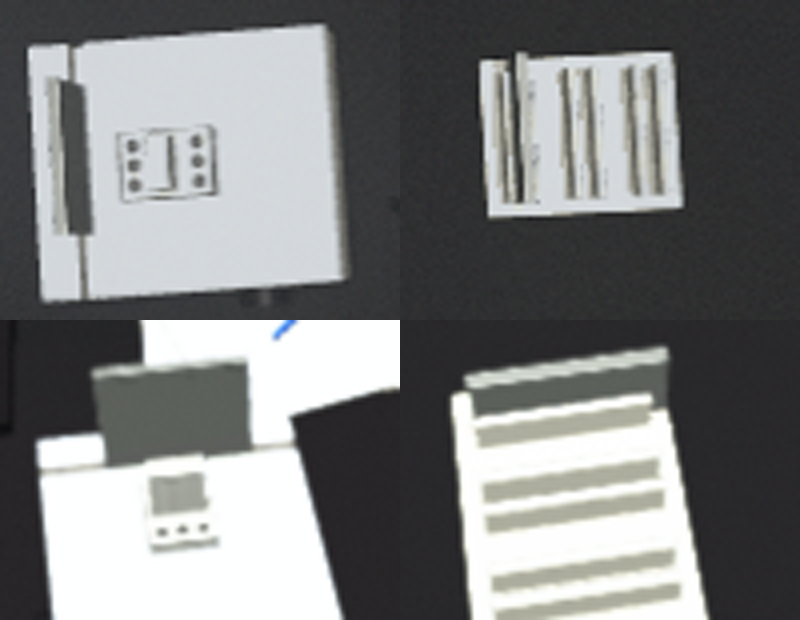

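```bash
python3 - <<'E'
from h import *
from scipy.optimize import least_squares
t=cam("top"); s=cam("side")
T=lambda x,y,c0,r0:(c0+(x+.5)/4-.5,r0+(y+.5)/4-.5)
def fit(name,pts,x0):
    def res(p,full=False):
        c,q=np.cos(p[2]),np.sin(p[2]); o=[]
        for d,P,uv in pts:
            W=[p[0]+c*P[0]-q*P[1],p[1]+q*P[0]+c*P[1],P[2]]; o.append((proj(d,W)[0]-uv))
        return np.ravel(o)
    r=least_squares(res,x0,loss="soft_l1"); print(name,r.x.round(4),np.degrees(r.x[2]).round(2)); print(res(r.x).reshape(-1,2).round(1).tolist()); return r.x
h=lambda x,y:T(x,y,212,178); k=lambda x,y:T(x-400,y,365,178)
hs=lambda x,y:T(x,y-320,245,110); ks=lambda x,y:T(x-400,y-320,270,283)
fit("heater",[(t,(.085,.09,.08),h(30,47)),(t,(.085,-.11,.08),h(326,26)),(t,(-.085,.09,.08),h(43,300)),(t,(-.085,-.11,.08),h(344,280)),
 (s,(-.085,.09,.08),hs(38,440)),(s,(.085,.09,.08),hs(290,418))],[.5,.2,0])
fit("block",[(t,(.022,.03,.088),h(117,133)),(t,(.022,-.03,.088),h(214,126)),(t,(-.022,.03,.088),h(122,202)),(t,(-.022,-.03,.088),h(217,194)),(s,(-.018,-.007,.123),hs(148,465)),(s,(.018,-.007,.123),hs(203,460))],[.5,.2,0])
fit("guard",[(t,(.05,.004,.156),h(48,79)),(t,(-.05,.004,.156),h(56,233)),(t,(.05,-.004,.156),h(61,79)),(t,(-.05,-.004,.156),h(69,233)),(s,(-.05,-.004,.156),hs(95,377)),(s,(.05,-.004,.156),hs(247,364))],[.5,.2,0])
fit("rack",[(t,(.055,.068,.01),k(480,61)),(t,(.055,-.068,.01),k(672,52)),(t,(-.055,.068,.01),k(489,216)),(t,(-.055,-.068,.01),k(683,207)),(s,(-.055,.068,.01),ks(452,396))],[.5,-.2,0])
fit("spare",[(t,(.05,.004,.065),k(515,53)),(t,(.05,-.004,.065),k(527,53)),(s,(-.05,-.004,.065),ks(473,390)),(s,(.05,-.004,.065),ks(667,361))],[.5,-.2,0])
E
```

```text
heater [0.5108 0.2352 0.048 ] 2.75
[[0.1, -0.6], [-0.0, -0.3], [-0.0, -0.5], [-0.7, 0.2], [-0.3, 1.2], [-1.1, 0.1]]
block [0.5106 0.2368 0.0689] 3.95
[[0.2, 0.1], [-1.7, -0.1], [0.1, -0.7], [-1.2, -0.5], [-0.9, 3.4], [-0.2, 2.9]]
guard [0.514  0.2936 0.0478] 2.74
[[0.0, -0.7], [-0.1, 0.4], [-0.1, -0.9], [-0.2, 0.2], [-1.4, 0.7], [0.2, 0.0]]
rack [ 0.5269 -0.1902  0.0263] 1.51
[[0.0, -0.6], [0.3, -0.4], [-0.2, 0.1], [-0.2, 0.1], [-0.6, 0.1]]
spare [ 0.5307 -0.1439  0.0346] 1.98
[[-0.2, -0.6], [-0.2, -0.8], [-1.9, 0.1], [0.1, 0.2]]
```

Emit:
move_arm:
  commands:
    - [[0.4,0.025,-0.0275,0,2.74],[0.4,0.025,-0.0275,0,2.74],[0.4,0.025,-0.0275,0,2.74],[0.4,0.025,-0.0275,0,2.74],[0.4,0.025,-0.0275,0,2.74],[0.4,0.025,-0.0275,0,2.74],[0.4,0.025,-0.0275,0,2.74],[0.4,0.025,-0.0275,0,2.74],[0.4,0.025,-0.0275,0,2.74],[0.4,0.023,-0.0265,0,2.74],[0.4,0,0,0,0],[0.4,0,0,0,0],[0.4,0,0,0,0],[0.4,0,0,0,0]]
  newtons: 40

```text
t: 1.7
ee_pos: [0.508, 0.2953, 0.2313]
tool_rot: [0.078, -3.14, -0.001]
contact_force: [-0.5, 0.5, 0.6]
finger_gap: 0.0343
gripper_force: 0.0
```

Emit:
move_arm:
  commands:
    - [[0.4,0,-0.0015,-0.02,0],[0.4,0,0,-0.02,0],[0.4,0,0,-0.02,0],[0.4,0,0,-0.02,0],[0.4,0,0,-0.015,0],[0.4,0,0,-0.011,0],[0.4,0,0,0,0],[0.4,0,0,0,0],[0.1,0,0,0,0],[0,0,0,0,0],[0,0,0,0,0],[0,0,0,0,0],[0,0,0,0,0],[0,0,0,0,0]]
  newtons: 40

```text
t: 3.1
ee_pos: [0.5094, 0.2936, 0.1262]
tool_rot: [-0.075, 3.139, 0.003]
contact_force: [-0.8, 3.9, 5.2]
finger_gap: 0.0072
gripper_force: 39.9
```

```bash
python3 - <<'E'
from h import *
t=cam("top"); s=cam("side"); 
a=np.hstack([crop(t,200,150,130,130,3),crop(s,235,60,130,130,3)])
cv2.imwrite("pics/c2.png",a)
E
```

```text
(no output)
```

View pics/c2.png

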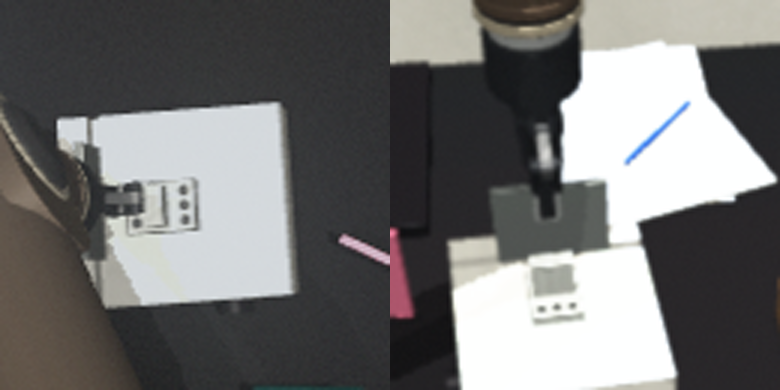

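Emit:
move_arm:
  commands:
    - [[0,0,0,0.008,0],[0,0,0,0.012,0],[0,0,0,0.02,0],[0,0,0,0.03,0],[0,0,0,0.03,0],[0,0,0,0.005,0],[0,0.0015,-0.044,0,-0.1],[0,0.0015,-0.044,0,-0.1],[0,0.0015,-0.044,0,-0.1],[0,0.0015,-0.044,0,-0.1],[0,0.0015,-0.044,0,-0.1],[0,0.0015,-0.044,0,-0.1],[0,0.0015,-0.044,0,-0.1],[0,0.0015,-0.044,0,-0.1],[0,0.0015,-0.044,0,-0.1],[0,0.0015,-0.044,0,-0.1],[0,0.0015,-0.044,0,0],[0,0.0015,-0.044,0,0],[0,0,0,0,0],[0,0,0,0,0]]

```text
t: 5.2
ee_pos: [0.5255, -0.237, 0.2291]
tool_rot: [0.042, -3.138, -0.0]
contact_force: [0.8, 0.4, -0.3]
finger_gap: 0.0075
gripper_force: 39.3
```

Emit:
move_arm:
  commands:
    - [[0,0,0,-0.04,0],[0,0,0,-0.04,0],[0,0,0,-0.01,0],[0,0,0,0,0],[0,0,0,0,0],[0,0,0,0,0]]

```text
t: 5.8
ee_pos: [0.5282, -0.2358, 0.1423]
tool_rot: [-0.048, 3.138, -0.001]
contact_force: [-0.3, -0.3, -0.9]
finger_gap: 0.0072
gripper_force: 39.3
```

```bash
python3 - <<'E'
from h import *
print(ctrl.get_state()["contact_force"])
t=cam("top"); s=cam("side"); 
a=np.hstack([crop(t,365,160,100,130,4),crop(s,265,220,100,130,4)])
cv2.imwrite("pics/c3.png",a)
E
```

```text
[-0.28868174 -0.34429742 -0.8954229 ]
```

View pics/c3.png

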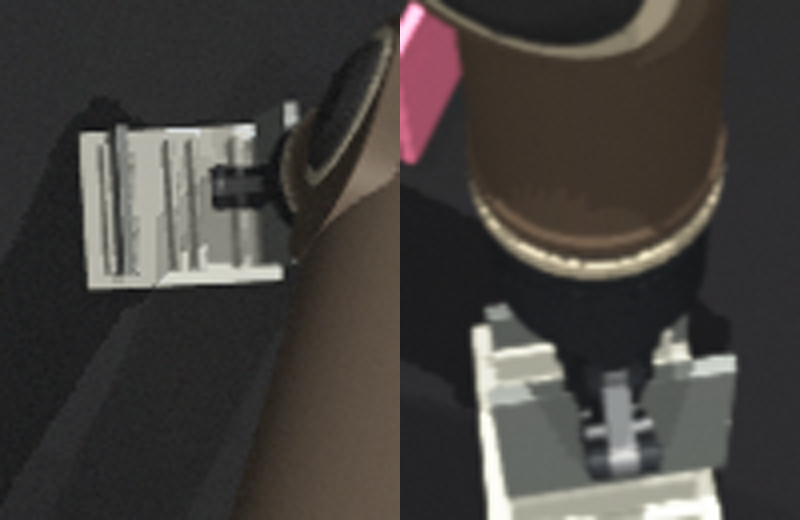

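```bash
python3 - <<'E'
from h import *
from scipy.optimize import least_squares
t=cam("top"); s=cam("side")
T=lambda x,y,c0,r0:(c0+(x+.5)/4-.5,r0+(y+.5)/4-.5)
a=lambda x,y:T(x-400,y,265,220); b=lambda x,y:T(x,y,365,160)
H=.0722
pts=[(s,(-.05,-.004,H+.1),a(491,405)),(s,(.05,-.004,H+.1),a(735,373)),(s,(-.05,-.004,H),a(507,497)),(s,(.05,-.004,H),a(720,468)),(t,(.05,.004,H+.1),b(285,101)),(t,(.05,-.004,H+.1),b(299,101))]
def res(p,P=pts):
    c,q=np.cos(p[2]),np.sin(p[2])
    return np.ravel([proj(d,[p[0]+c*x-q*y,p[1]+q*x+c*y,z])[0]-uv for d,(x,y,z),uv in P])
for P in(pts,pts[:4],pts[4:]):
    r=least_squares(lambda p:np.r_[res(p,P),(p[2]-.028)*300],[.53,-.23,.03]); print(r.x.round(4),r.fun.round(1))
E
```

```text
[ 0.5341 -0.2351  0.0272] [-0.8  0.2  0.1 -0.4 -1.   1.2  1.   0.4 -0.9 -0.5 -1.2 -0.7 -0.2]
[ 0.5345 -0.2345  0.0277] [-0.6 -0.2  0.3 -0.8 -0.8  0.8  1.2  0.  -0.1]
[ 0.5325 -0.2377  0.028 ] [ 0.2  0.1 -0.2 -0.1 -0. ]
```

Emit:
move_arm:
  commands:
    - [[0,-0.003,0.0005,-0.015,0],[0,0,0,-0.012,0],[0,0,0,-0.008,0],[0,0,0,-0.006,0],[0,0,0,-0.005,0],[0,0,0,0,0],[0,0,0,0,0]]

```text
t: 6.7
ee_pos: [0.5241, -0.2352, 0.0944]
tool_rot: [-0.047, 3.141, -0.0]
contact_force: [-0.4, -0.5, -0.6]
finger_gap: 0.0074
gripper_force: 39.4
```

Emit:
move_arm:
  commands:
    - [[0,0,0,-0.005,0],[0,0,0,-0.005,0],[0,0,0,-0.004,0],[0,0,0,-0.002,0],[0,0,0,0,0],[0,0,0,0,0]]

```text
t: 7.3
ee_pos: [0.5239, -0.2351, 0.0801]
tool_rot: [-0.047, 3.141, 0.001]
contact_force: [-6.8, 3.6, 19.3]
finger_gap: 0.0074
gripper_force: 42.7
```

Emit:
move_arm:
  commands:
    - [[0,0,0,0.002,0],[0.2,0,0,0,0],[0.4,0,0,0,0],[0.4,0,0,0,0],[0.4,0,0,0,0],[0.4,0,0,0.02,0],[0.4,0,0,0.04,0],[0.4,0,0,0.05,0],[0.4,0,0,0.03,0],[0.4,-0.0015,0.042,0,0.1],[0.4,-0.0015,0.042,0,0.1],[0.4,-0.0015,0.042,0,0.1],[0.4,-0.0015,0.042,0,0.1],[0.4,-0.0015,0.042,0,0.1],[0.4,-0.0015,0.042,0,0.1],[0.4,-0.0015,0.042,0,0.1],[0.4,-0.0015,0.042,0,0.1],[0.4,0,0,0,0.1],[0.4,0,0,0,0.1]]

```text
t: 9.2
ee_pos: [0.5118, 0.1018, 0.2201]
tool_rot: [0.079, -3.14, 0.0]
contact_force: [0.5, -0.9, 0.5]
finger_gap: 0.0346
gripper_force: 0.0
```

```bash
python3 - <<'E'
from h import *
t=cam("top"); s=cam("side"); 
a=np.vstack([np.hstack([crop(t,365,160,100,75,4),crop(s,265,280,100,75,4)]),np.hstack([crop(t,212,178,100,75,4),crop(s,245,110,100,75,4)])])
cv2.imwrite("pics/c4.png",a)
E
```

```text
(no output)
```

View pics/c4.png

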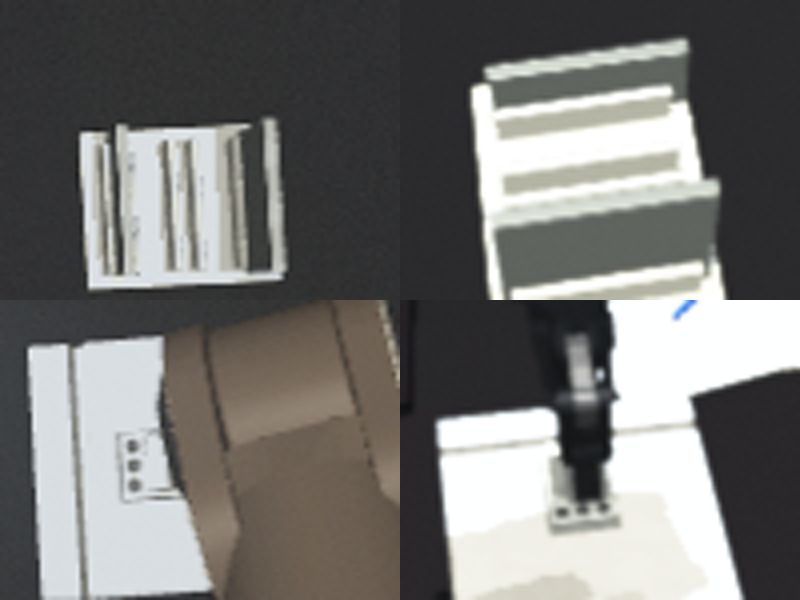

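Emit:
move_arm:
  commands:
    - [[0.4,0,0.035,-0.01,0],[0.4,0,0.04,-0.02,0],[0.4,0,0.04,-0.02,0],[0.4,-0.001,0.0185,-0.02,0],[0.4,0,0,-0.02,0],[0.4,0,0,-0.02,0],[0.4,0,0,-0.01,0],[0.4,0,0,0,0],[0.4,0,0,0,0],[0.4,0,0,0,0]]
  newtons: 25

```text
t: 10.3
ee_pos: [0.5119, 0.2343, 0.1014]
tool_rot: [-0.073, 3.139, 0.001]
contact_force: [0.3, -0.6, -0.3]
finger_gap: 0.0342
gripper_force: 0.0
```

Emit:
move_arm:
  commands:
    - [[0.4,-0.001,0.001,-0.005,0],[0.3,0,0,-0.004,0],[0.1,0,0,0,0],[0,0,0,0,0],[0,0,0,0,0],[0,0,0,0,0],[0,0,0,0,0]]
  newtons: 25

```text
t: 11.0
ee_pos: [0.5098, 0.2361, 0.0913]
tool_rot: [0.075, -3.141, -0.001]
contact_force: [-0.8, 4.8, -2.7]
finger_gap: 0.0136
gripper_force: 25.7
```

```bash
python3 - <<'E'
from h import *
S=ctrl.get_state(); print(S["contact_force"],S["moment"],S["finger_gap"],S["tool_rot"])
t=cam("top"); s=cam("side"); 
a=np.hstack([crop(t,212,160,130,130,3),crop(s,245,70,130,130,3)])
cv2.imwrite("pics/c5.png",a)
E
```

```text
[-0.81898211  4.79123594 -2.71486682] [1.50711938 0.20852136 0.16747997] 0.013596331640038905 [ 7.53935139e-02 -3.14059753e+00 -1.19470479e-03]
```

View pics/c5.png

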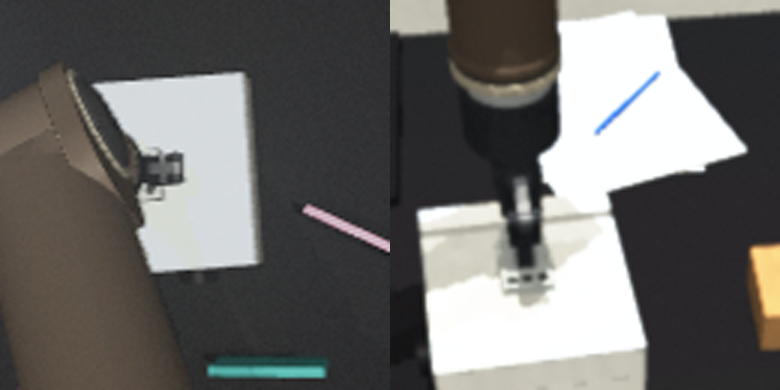

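Emit:
move_arm:
  commands:
    - [[0,0,0.002,0.001,0],[0,0,0.002,0.001,0],[0,0,0.002,0.001,0],[0,0,0.0015,0.0005,0],[0,0,0,0,0],[0,0,0,0,0]]
  newtons: 25

```text
t: 11.7
ee_pos: [0.5092, 0.2391, 0.0928]
tool_rot: [0.072, -3.137, 0.009]
contact_force: [4.6, -4.3, -21.8]
finger_gap: 0.0137
gripper_force: 25.7
```

```bash
python3 - <<'E'
from h import *
S=ctrl.get_state(); print(S["contact_force"],S["moment"],S["finger_gap"],S["tool_rot"])
E
```

```text
[  4.58659588  -4.292688   -21.75745804] [-1.22002925 -0.98798325  0.22739844] 0.013670875306811596 [ 0.0717067  -3.13727705  0.00866484]
```

Emit:
move_arm:
  commands:
    - [[0,0,0.002,0,0],[0,0,0.002,0,0],[0,0,0.002,0,0],[0,0,0,0,0],[0,0,0,0,0],[0,0,0,0,0]]
  newtons: 20

```text
t: 12.3
ee_pos: [0.5093, 0.2405, 0.0934]
tool_rot: [0.067, -3.136, 0.017]
contact_force: [1.6, -16.5, -10.2]
finger_gap: 0.0135
gripper_force: 33.7
```

```bash
python3 - <<'E'
from h import *
S=ctrl.get_state(); print(S["contact_force"],S["moment"],S["finger_gap"],S["tool_rot"],S["ee_pos"])
E
```

```text
[  1.55669567 -16.48409875 -10.15986507] [-4.3312323  -0.19563334  0.18402196] 0.013464247668698125 [ 0.06706149 -3.13570578  0.01702579] [0.50928777 0.24051005 0.09342651]
```

Emit:
move_arm:
  commands:
    - [[0,0,0.002,0.001,0],[0,0,0.002,0.001,0],[0,0,0.002,0,0],[0,0,0,0,0],[0,0,0,0,0],[0,0,0,0,0]]
  newtons: 20

```text
t: 12.9
ee_pos: [0.509, 0.2426, 0.0944]
tool_rot: [0.064, -3.133, 0.025]
contact_force: [1.5, -24.9, -11.0]
finger_gap: 0.0139
gripper_force: 48.6
```

```bash
python3 - <<'E'
from h import *
S=ctrl.get_state(); print(S["contact_force"],S["moment"],S["finger_gap"],S["tool_rot"],S["ee_pos"])
t=cam("top"); s=cam("side"); 
a=np.hstack([crop(t,240,190,50,65,8),crop(s,265,120,50,65,8)])
cv2.imwrite("pics/c6.png",a)
E
```

```text
[  1.50720958 -24.86613791 -10.9796438 ] [-6.53095628 -0.43982177  0.15785604] 0.013873328466222096 [ 0.06355947 -3.13341074  0.02519413] [0.50903488 0.24255627 0.09436078]
```

View pics/c6.png

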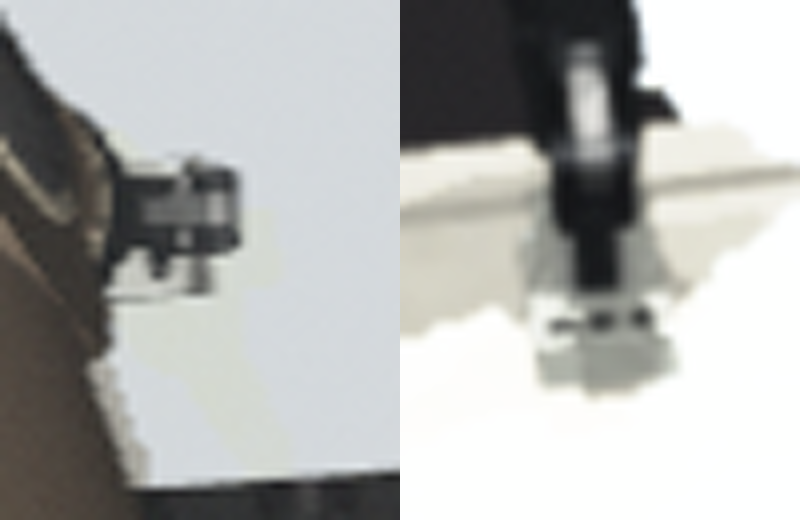

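Emit:
move_arm:
  commands:
    - [[0,0,0.003,0.001,0],[0,0,0.002,0,0],[0,0,0,0,0],[0,0,0,0,0],[0,0,0,0,0]]
  newtons: 20

```text
t: 13.5
ee_pos: [0.5091, 0.2436, 0.095]
tool_rot: [0.06, -3.132, 0.033]
contact_force: [1.5, -33.6, -9.2]
finger_gap: 0.0137
gripper_force: 58.2
```

Emit:
move_arm:
  commands:
    - [[0,0,-0.004,0,0],[0,0,-0.004,0,0],[0,0,-0.004,0,0],[0,0,-0.004,0,0],[0,0,-0.004,0,0],[0,0,-0.004,0.001,0],[0,0,-0.004,0,0],[0,0,-0.004,0.001,0],[0,0,-0.003,0,0],[0,0,-0.003,0.001,0],[0,0,-0.002,0,0],[0,0,0,0,0],[0,0,0,0,0],[0,0,0,0,0]]
  newtons: 20

```text
t: 14.9
ee_pos: [0.5093, 0.2314, 0.1028]
tool_rot: [-0.086, 3.137, 0.022]
contact_force: [-2.8, 25.7, -14.2]
finger_gap: 0.0139
gripper_force: 56.1
```

```bash
python3 - <<'E'
from h import *
S=ctrl.get_state(); print(S["contact_force"],S["moment"],S["finger_gap"],S["tool_rot"],S["ee_pos"])
E
```

```text
[ -2.79877912  25.65327055 -14.19297603] [6.88390545 0.91500834 0.08265515] 0.013901196659190998 [-0.08561103  3.13672724  0.02164311] [0.50934069 0.23142277 0.10277988]
```

Emit:
move_arm:
  commands:
    - [[0,0,-0.002,0,0],[0,0,-0.002,0,0],[0,0,0,0,0],[0,0,0,0,0]]
  newtons: 20

```text
t: 15.3
ee_pos: [0.5094, 0.2305, 0.1034]
tool_rot: [-0.088, 3.135, 0.027]
contact_force: [-3.7, 31.5, -13.0]
finger_gap: 0.0135
gripper_force: 66.8
```

Emit:
move_arm:
  commands:
    - [[0,0,0.004,-0.001,0],[0,0,0.004,-0.001,0],[0,0,0.004,-0.001,0],[0,0,0.004,-0.001,0],[0,0,0.004,-0.001,0],[0,0,0.004,-0.001,0],[0,0,0,0,0],[0,0,0,0,0]]
  newtons: 20

```text
t: 16.1
ee_pos: [0.5113, 0.2393, 0.098]
tool_rot: [-0.074, 3.138, 0.0]
contact_force: [-4.1, -5.5, 11.1]
finger_gap: 0.0136
gripper_force: 29.6
```

```bash
python3 - <<'E'
from h import *
S=ctrl.get_state(); print(S["contact_force"],S["moment"],S["finger_gap"],S["tool_rot"],S["ee_pos"])
t=cam("top"); s=cam("side"); cv2.imwrite("mid_s.png",s["image"])
E
```

```text
[-4.11670095 -5.45402276 11.14337125] [-1.89744485  1.13556734  0.09904031] 0.013600722414500728 [-7.43704836e-02  3.13798360e+00  1.84382956e-06] [0.51127038 0.23929309 0.09801905]
```

Emit:
move_arm:
  commands:
    - [[0,0,0.004,0,0],[0,0,0.004,0.001,0],[0,0,0.004,0,0],[0,0,0.004,0.001,0],[0,0,0.003,0,0],[0,0,0.002,0,0],[0,0,0,0,0],[0,0,0,0,0],[0,0,0,0,0]]
  newtons: 20

```text
t: 17.1
ee_pos: [0.5116, 0.2436, 0.0984]
tool_rot: [0.059, -3.137, 0.032]
contact_force: [-4.7, -45.1, 21.9]
finger_gap: 0.0134
gripper_force: 49.4
```

```bash
python3 - <<'E'
from h import *
S=ctrl.get_state(); print(S["contact_force"],S["moment"],S["finger_gap"],S["tool_rot"],S["ee_pos"])
t=cam("top"); s=cam("side"); m={"image":cv2.imread("mid_s.png")}
a=np.hstack([crop(m,265,120,50,65,8),crop(s,265,120,50,65,8)])
cv2.imwrite("pics/c7.png",a)
E
```

```text
[ -4.7107124  -45.08961523  21.85735576] [-10.99977852   1.10204929   0.40582775] 0.013401121807266525 [ 0.05854507 -3.13711901  0.03171185] [0.51163847 0.2435608  0.09843367]
```

View pics/c7.png

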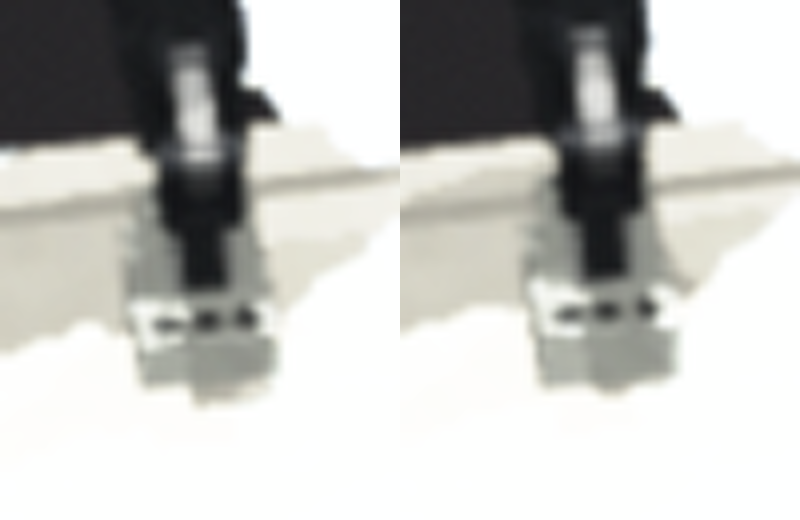

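Emit:
move_arm:
  commands:
    - [[0,0,0,0.002,0],[0,0,0,0.001,0],[0,0,0,0,0],[0,0,0,0,0]]
  newtons: 25

```text
t: 17.6
ee_pos: [0.5114, 0.2442, 0.0992]
tool_rot: [0.06, -3.136, 0.032]
contact_force: [1.5, -40.4, 0.9]
finger_gap: 0.014
gripper_force: 60.3
```

Emit:
move_arm:
  commands:
    - [[0,0,-0.005,0,0],[0,0,-0.005,0,0],[0,0,-0.005,-0.001,0],[0,0,-0.005,-0.001,0],[0,0,-0.005,-0.001,0],[0,0,-0.005,0,0],[0,0,-0.005,0,0],[0,0,-0.005,0,0],[0,0,-0.005,0,0],[0,0,-0.003,0,0],[0,0,0,0,0],[0,0,0,0,0],[0,0,0,0,0]]
  newtons: 25

```text
t: 18.9
ee_pos: [0.5117, 0.2308, 0.1016]
tool_rot: [-0.091, 3.129, 0.035]
contact_force: [-2.8, 36.5, 3.6]
finger_gap: 0.0138
gripper_force: 60.4
```

```bash
python3 - <<'E'
from h import *
S=ctrl.get_state(); print(S["contact_force"],S["moment"],S["finger_gap"],S["tool_rot"],S["ee_pos"])
E
```

```text
[-2.75427709 36.49805217  3.55297653] [9.37594563 0.82528017 0.07716492] 0.013753163137779722 [-0.09114077  3.12894624  0.03494524] [0.51174923 0.23083193 0.10164007]
```

Emit:
move_arm:
  commands:
    - [[0,0,0.004,0,0],[0,0,0.004,0,0],[0.18,0,0,0,0],[0.2,0,0,0,0],[0.2,0,0,0,0],[0.2,0,0,0,0]]
  newtons: 20

```text
t: 19.5
ee_pos: [0.5121, 0.2306, 0.101]
tool_rot: [-0.084, 3.132, 0.02]
contact_force: [-1.5, 18.4, 10.8]
finger_gap: 0.0171
gripper_force: 9.2
```

```bash
python3 - <<'E'
from h import *
S=ctrl.get_state(); print(S["contact_force"],S["moment"],S["finger_gap"],S["tool_rot"],S["ee_pos"])
E
```

```text
[-1.49232007 18.37523628 10.79967768] [3.92160226 0.57755355 0.03024127] 0.017080560728459163 [-0.08376589  3.13186323  0.01985097] [0.51207247 0.23063535 0.10100543]
```

Emit:
move_arm:
  commands:
    - [[0.2,0,-0.003,0,0],[0.2,0,-0.003,0,0],[0.2,0,-0.002,0,0],[0.2,0,0,0,0],[0.2,0,0,0,0]]
  newtons: 20

```text
t: 20.0
ee_pos: [0.5122, 0.2289, 0.1018]
tool_rot: [-0.09, 3.129, 0.031]
contact_force: [-2.5, 32.4, 7.5]
finger_gap: 0.0173
gripper_force: 16.8
```

```bash
python3 - <<'E'
from h import *
S=ctrl.get_state(); print(S["contact_force"],S["moment"],S["finger_gap"],S["tool_rot"],S["ee_pos"])
s=cam("side");cv2.imwrite("neg.png",s["image"])
E
```

```text
[-2.50722047 32.40954366  7.52453987] [7.34595029 0.62626626 0.02322202] 0.017338393919197594 [-0.08992599  3.12890416  0.03116021] [0.51219246 0.22886552 0.10177992]
```

Emit:
move_arm:
  commands:
    - [[0.2,0,0.005,0.001,0],[0.2,0,0.005,0.001,0],[0.2,0,0.005,0,0],[0.2,0,0.005,0,0],[0.2,0,0.005,0,0],[0.2,0,0.005,0,0],[0.2,0,0.005,0,0],[0.2,0,0.004,0,0],[0.2,0,0.003,0,0],[0.2,0,0,0,0],[0.2,0,0,0,0]]
  newtons: 20

```text
t: 21.15
ee_pos: [0.5115, 0.2456, 0.0994]
tool_rot: [0.064, -3.14, 0.016]
contact_force: [-1.1, -22.9, 13.9]
finger_gap: 0.017
gripper_force: 12.3
```

```bash
python3 - <<'E'
from h import *
S=ctrl.get_state(); print(S["contact_force"],S["moment"],S["finger_gap"],S["tool_rot"],S["ee_pos"])
s=cam("side");cv2.imwrite("pos.png",s["image"])
E
```

```text
[ -1.07171129 -22.88737709  13.94927034] [-5.37097057  0.0928096   0.04901224] 0.01695277180894803 [ 0.06436623 -3.13978389  0.01622661] [0.51150161 0.24562983 0.09938259]
```

Emit:
move_arm:
  commands:
    - [[0.2,0,-0.005,0.001,0],[0.2,0,-0.005,0.001,0],[0.2,0,-0.005,0,0],[0.2,0,-0.005,0,0],[0.2,0,-0.005,0,0],[0.2,0,-0.005,0,0],[0.2,0,-0.005,0,0],[0.2,0,-0.005,0,0],[0.2,0,-0.002,0,0],[0.2,0,0,0,0],[0.2,0,0,0,0]]
  newtons: 20

```text
t: 22.3
ee_pos: [0.5115, 0.2283, 0.1047]
tool_rot: [-0.09, 3.131, 0.029]
contact_force: [-1.8, 33.9, 7.1]
finger_gap: 0.0171
gripper_force: 17.2
```

```bash
python3 - <<'E'
from h import *
S=ctrl.get_state(); print(S["contact_force"],S["moment"],S["finger_gap"],S["tool_rot"],S["ee_pos"])
a=np.hstack([crop({"image":cv2.imread(f)},268,125,44,60,9) for f in("neg.png","pos.png")])
cv2.imwrite("pics/c8.png",a)
E
```

```text
[-1.77030575 33.90371026  7.10338693] [7.54357174 0.35769616 0.02279293] 0.017117404179587504 [-0.08972676  3.13062942  0.02949203] [0.51154376 0.22827602 0.10468078]
```

View pics/c8.png

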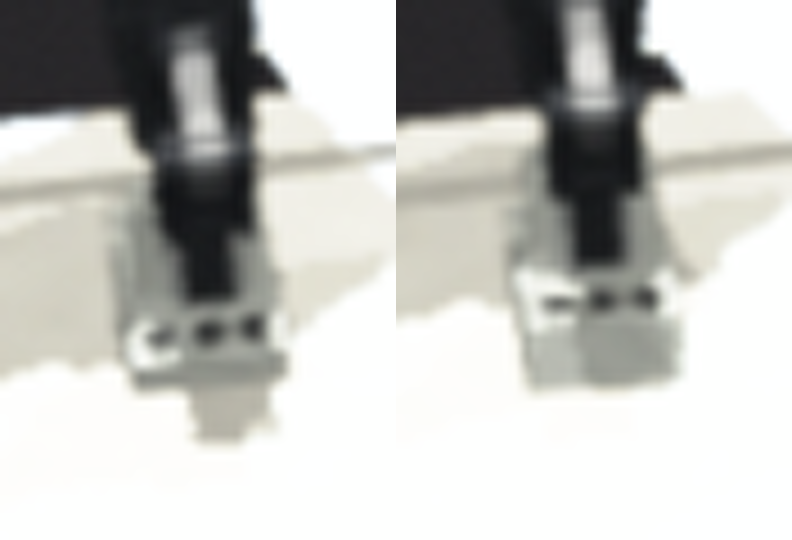

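Emit:
move_arm:
  commands:
    - [[0.2,0,0.004,0,0],[0.2,0,0.004,0,0],[0.2,0,0.004,0,0],[0.2,0,0.004,0,0],[0.2,0,0.004,0,0],[0.2,0,0.0035,0,0],[0.2,0,0,0,0],[0.1,0,0,0,0],[0,0,0,0,0],[0,0,0,0,0],[0,0,0,0,0],[0,0,0,0,0]]
  newtons: 60

```text
t: 23.5
ee_pos: [0.5102, 0.2364, 0.1007]
tool_rot: [-0.075, 3.14, 0.0]
contact_force: [2.1, 0.6, -2.2]
finger_gap: 0.0133
gripper_force: 58.5
```

```bash
python3 - <<'E'
from h import *
S=ctrl.get_state(); print(S["contact_force"],S["moment"],S["finger_gap"],S["tool_rot"],S["ee_pos"])
E
```

```text
[ 2.06930678  0.5984279  -2.20657821] [ 0.08297354 -0.64498259  0.18370045] 0.013272020068319283 [-7.46625973e-02  3.14044078e+00  2.30425414e-05] [0.51017107 0.23642662 0.10070429]
```

Emit:
move_arm:
  commands:
    - [[0,0,0.004,0.001,0],[0,0,0.004,0.001,0],[0,0,0.004,0.001,0],[0,0,0.004,0.001,0],[0,0,0,0,0],[0,0,-0.004,0,0],[0,0,-0.004,0.001,0],[0,0,-0.004,0.001,0],[0,0,-0.004,0.001,0],[0,0,-0.004,0.001,0],[0,0,-0.004,0.001,0],[0,0,-0.004,0.001,0],[0,0,-0.004,0,0],[0,0,0,0,0]]
  newtons: 30

```text
t: 24.9
ee_pos: [0.509, 0.2306, 0.1111]
tool_rot: [-0.083, 3.138, 0.019]
contact_force: [1.6, 25.3, -11.2]
finger_gap: 0.0132
gripper_force: 74.8
```

```bash
python3 - <<'E'
from h import *
S=ctrl.get_state(); print(S["contact_force"],S["moment"],S["finger_gap"],S["tool_rot"],S["ee_pos"])
E
```

```text
[  1.609236    25.31176753 -11.19951311] [ 6.77093496 -0.31669811  0.0987275 ] 0.013153091519486767 [-0.08326329  3.13836275  0.01934519] [0.50904837 0.23062025 0.11114668]
```

Height now about 19 mm; centre and raise gently.

Emit:
move_arm:
  commands:
    - [[0,0,0.004,0,0],[0,0,0.004,0.001,0],[0,0,0.004,0.001,0],[0,0,0.004,0.001,0],[0,0,0,0.001,0],[0,0,0,0.001,0],[0,0,0,0,0],[0,0,0,0,0]]
  newtons: 60

```text
t: 25.7
ee_pos: [0.5099, 0.2358, 0.1157]
tool_rot: [0.073, -3.14, 0.001]
contact_force: [-0.2, 0.7, -2.4]
finger_gap: 0.013
gripper_force: 58.2
```

```bash
python3 - <<'E'
from h import *
S=ctrl.get_state(); print(S["contact_force"],S["moment"],S["finger_gap"],S["tool_rot"],S["ee_pos"])
E
```

```text
[-0.1743838   0.67689243 -2.37779413] [-0.00612557 -0.00655569  0.06632561] 0.013006790038682147 [ 7.33866849e-02 -3.14024388e+00  5.48151079e-04] [0.50985436 0.23584088 0.1157156 ]
```

Emit:
move_arm:
  commands:
    - [[0,0,0,0.003,0],[0,0,0,0.005,0],[0,0,0,0.005,0],[0,0,0,0.005,0],[0,0,0,0.005,0],[0,0,0,0.004,0],[0,0,0,0.002,0],[0,0,0,0,0],[0,0,0,0,0],[0,0,0,0,0],[0,0,0,0,0]]

```text
t: 26.8
ee_pos: [0.5099, 0.2363, 0.1446]
tool_rot: [0.074, -3.14, 0.0]
contact_force: [-0.0, 0.1, -3.3]
finger_gap: 0.0133
gripper_force: 58.2
```

```bash
python3 - <<'E'
from h import *
S=ctrl.get_state(); print(S["contact_force"],S["moment"],S["finger_gap"],S["ee_pos"],S["tool_rot"])
s=cam("side");t=cam("top"); c=s["image"]
x,y,z=S["ee_pos"]; b=.0478
def P(X,Y,Z):
    c_,q=np.cos(b),np.sin(b); return [x+c_*X-q*Y,y+q*X+c_*Y,z-.0433+Z]
# overlay predicted level block on an enlarged crop
k=9; a=crop(s,262,105,44,62,k)
V=(proj(s,[P(-.022,-.03,.04),P(.022,-.03,.04),P(.022,-.03,0),P(-.022,-.03,0)])-[262,105]+.5)*k
for v in V: cv2.circle(a,tuple(int(i) for i in v),3,(0,0,255),-1)
a2=crop(t,225,190,44,62,k); cv2.imwrite("pics/c9.png",np.hstack([a,a2])); print(V.round())
E
```

```text
[-0.0138712   0.14663827 -3.25900836] [-0.00364793 -0.04323299  0.02207244] 0.013346995239272939 [0.50989736 0.23630279 0.14455812] [ 7.44025639e-02 -3.14033894e+00  2.61981180e-04]
[[158. 409.]
 [322. 392.]
 [329. 502.]
 [170. 520.]]
```

View pics/c9.png

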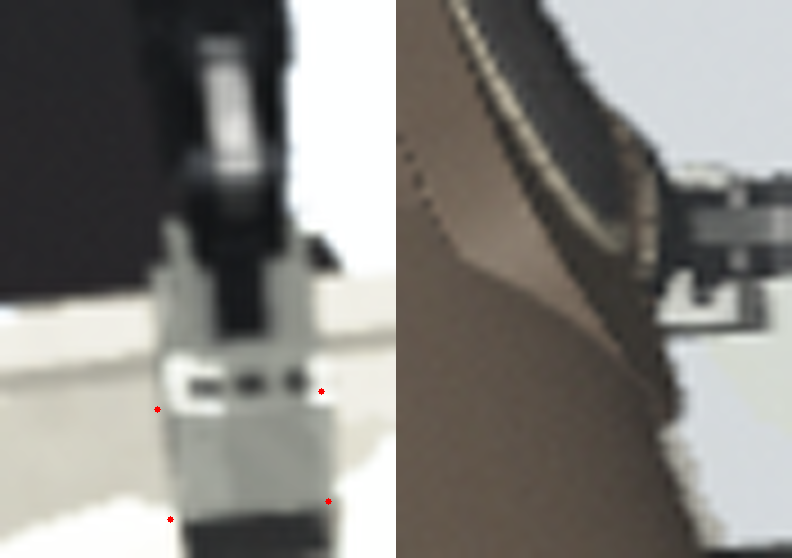

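```bash
python3 -c "
from rig import ctrl
print(ctrl.sign_off())"
```

```text
the job is handed in; nothing more can be done
None
```

The guard stands fully down in slot0 (the rack's -y end). The block was rocked free with several tips each way, and is held level and still about 2 cm above the heater's top; the job is handed in at about 27 s. During part of the rocking the fingers were opened to about 17 mm around the 14 mm bar so it could tilt, then closed again for the lift; tilts were judged from pictures and tool position, not measured.

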